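Blow a beaker dry with the spring-centred air valve

ROBOT

A 6-joint arm with a two-finger parallel gripper is mounted at the origin on a cart in front of the work surface, level with it; the furniture and walls round the work are solid. World frame = base frame: x ahead of the robot, y to its left, z up, the work surface at z = 0. Lengths are in mm, angles in rad, forces in N, time in s.
With the tool pointing down it reaches from about 250 to 725 mm from the base axis. Payload 9.7 kg.
Tool frame: the origin (TCP) lies on the mounting face of the last link; the fingertips stand 173 mm ahead of it and the grasp point (between the pads) lies 155 mm ahead of it; x points along the fingers, y is the direction in which the jaws open and shut, and the axes are right-handed (so a half turn about x gives the same grasp; the last joint's range is limited). The gripper opens to 85 mm and grips with 20 to 120 N. Pads are 22 mm wide; open, the fingers measure 114 mm over their backs; the gripper's body (76 mm by 85 mm) begins 54 mm behind the grasp point. The pads swing forward as they close: fully open they stand 13 mm farther back than shut.
Start: joints at [-1.324, 0.087, 0.176, 1.66, 0, 1.571], TCP at [134.364, -533.333, 404.684] pointing down, gripper open.
Joint ranges: [-3.13, 3.13], [-0.85, 1.81], [-1.15, 1.24], [-2.2, 2.28], [-1.44, 1.52], [-3.14, 3.14]. Speed limits (rad/s): [2.22, 2.22, 2.57, 3.14, 3.14, 3.14].

INTERFACE

Orientations are given as a unit quaternion [w, x, y, z].
In Python, from station import r gives the robot as it stands. Calls block until the motion is done:
- r.movep(position, orientation): joint-space move of the TCP to a pose.
- r.move_straight(position, rotation=None, rate=150, max_force=None): straight line of the TCP; rotation=None keeps the orientation; rate is the mean speed in mm/s. With max_force (N) it stops when the force on the tool has changed by that much, and returns True; else False.
- r.goto_joints(angles): joint-space move.
- r.gripper_to(opening): finger opening in mm; the grip force is fixed at half the most; returns when the fingers have stopped.
- r.dwell(seconds).
- r.inverse_kinematics(position, orientation): joint angles nearest the present ones, or None.
- r.read_state(): the state.
- r.capture(name): name is "scene" or "top"; returns a dict with "color" (420x560x3 uint8, red, green, blue), "mtx" (3x3 intrinsics, pixels), "dist" ([k1, k2, p1, p2, k3] as OpenCV has them; the pictures are not rectified), "view" (4x4, takes a point from world to camera coordinates). Camera axes: x right, y down, z forward; pixel columns grow to the right and rows downward; lengths in mm; the calibration is good to about 2 mm. A picture is of the moment at which its call begins. There is no depth.
A pose or a line that the arm cannot do raises r.IKError and nothing moves.
- r.sign_off(): hands the job in, once; it reports no verdict.
The state is a dict: "t": time; "joint_positions": joint angles; "joint_vel": joint speeds; "effort": joint torques, N m; "eef_pos": TCP position; "tcp_rot": TCP orientation; "force": force on the tool from outside, world axes, zero at the start; "moment": the same for the moment, N m; "opening": finger opening in mm.
Only numpy, scipy, OpenCV 4.12 (cv2) and the standard library are available. Lean on these libraries where they do the work, as an engineer would, in place of code of your own. Each camera call takes 0.05 s, during which the arm holds its last target. There are 200 camera calls.

TASK

Blow the rinsed glass beaker dry on the air dryer: push the valve lever fully over towards the side where the beaker stands, hold it there for three seconds, then let go so that it springs back to the middle. Do not push it over to the other side (that nozzle blows on the closed jar), and leave the beaker standing where it is.

Things in the scene. Friction and masses are not known exactly. Their poses are not given: they have to be found in the camera images.
- dryer: Air dryer, fixed: white tray 104 x 290 x 10 mm with a valve body amid it (80 x 62 mm, top 62 mm above the worktop) and two pipes (top 124 mm up) to down-turned nozzles at y = +100 and -100 mm. Origin: centre of the tray's underside, on the worktop; x to its back, y along the tray, z up. The beaker stands under one nozzle, a white lidded jar (49 mm wide, 40 mm high) under the other; this varies.
- knob (a point): Centre of the black ball knob (30 mm diameter) on the valve lever, a 10 mm rod upright at the front of the valve body. At rest it is 165 mm above the worktop, at dryer x = -28 mm, y = 0, and 115 mm above the lever's pivot. It swings only along the dryer's y, 50 mm each way, sinking 11 mm.
- lever (a joint): Angle of the valve lever: 0 upright (centred), positive leaning to the dryer's +y, negative to its -y, stops at +0.45 and -0.45 rad. A spring returns it to 0 from either side; fully over takes about 5 N at the knob.
- beaker: Small open clear glass beaker, 61 mm wide and 73 mm high, empty, loose, standing on the tray (10 mm above the worktop) under one nozzle. Origin: centre of its underside; z up. The sign of its y in the dryer's frame tells the side to push to.
Not all that is in view belongs to the job. What is shaped like the beaker but blue or yellow is not meant.

How it is judged:
By the outcome, as a careful person would: the job done as asked, in the order asked, and still so for the second after the job is handed in, with the robot touching nothing.
It also fails if it takes over 35 s, if anything falls off the work surface, if the arm or the gripper's body presses on something with over 40 N, if the wrist force passes 120 N, or if a joint passes its speed limit or range.

## Working session

There is one attempt and no reset: what is moved stays moved. The work goes in short steps, each a Python script; the robot and the scene stay as the last script left them, time stands still between calls to the robot, and variables do not carry over. Pictures are saved under pics/ and viewed, about 8 in all and at most 12, crops included, and the job is handed in when it is done.

```bash
mkdir -p pics
python3 - <<'E'
from station import r
import cv2,pickle
for n in("scene","top"):
    c=r.capture(n); pickle.dump(c,open(n+".pkl","wb"))
    cv2.imwrite(f"pics/{n}1.png",c["color"][:,:,::-1]); print(n,c["mtx"].tolist(),c["dist"],c["view"])
print(r.read_state())
E
```

```text
scene [[404.2755990855108, 0.0, 283.0692614586411], [0.0, 404.2755990855108, 211.82405857553397], [0.0, 0.0, 1.0]] [-0.0612111  0.         0.         0.         0.       ] [[-7.17878550e-01 -6.96068608e-01  1.17848007e-02  4.11778234e+02]
 [-5.45949396e-01  5.52390716e-01 -6.29923610e-01  3.48006678e+02]
 [ 4.31960235e-01 -4.58642552e-01 -7.76567682e-01  7.03322439e+02]
 [ 0.00000000e+00  0.00000000e+00  0.00000000e+00  1.00000000e+00]]
top [[388.15663536184854, 0.0, 282.8312368224162], [0.0, 388.15663536184854, 204.7249703181367], [0.0, 0.0, 1.0]] [-0.05640708  0.          0.          0.          0.        ] [[ 8.89571084e-03 -9.99952220e-01  4.05273758e-03  5.01068757e+00]
 [-9.96635481e-01 -9.19629214e-03 -8.14441284e-02  5.26983620e+02]
 [ 8.14775071e-02 -3.31459865e-03 -9.96669669e-01  9.23152316e+02]
 [ 0.00000000e+00  0.00000000e+00  0.00000000e+00  1.00000000e+00]]
{'t': 0.1, 'joint_positions': array([-1.32400802e+00,  8.74084785e-02,  1.75198152e-01,  1.65978831e+00,
       -1.33981520e-05,  1.57081267e+00]), 'joint_vel': array([-0.00076919,  0.0013728 ,  0.00096844, -0.00105709,  0.00039708,
       -0.00054773]), 'effort': array([-1.23187641e-03, -5.21559620e+01,  4.65655375e+01,  1.59687881e-02,
       -5.67347001e-05,  9.33636272e-06]), 'eef_pos': array([ 134.35920554, -533.33921677,  404.04415294]), 'tcp_rot': array([-0.08660458, -0.70167392, -0.08744711,  0.70178797]), 'force': array([-0.06594008, -0.67334837, -0.32292788]), 'moment': array([ 0.00621609, -0.0201753 ,  0.00611316]), 'opening': 85.72619207832764}
```

View pics/scene1.png

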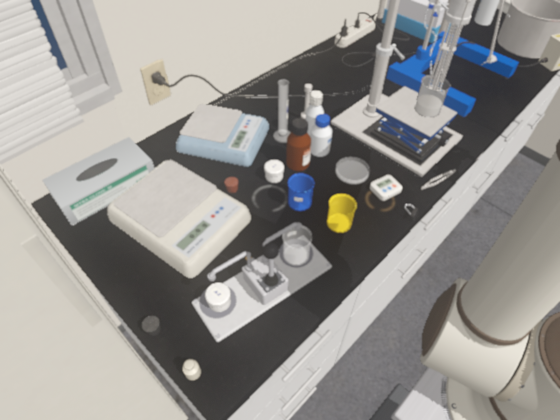

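View pics/top1.png

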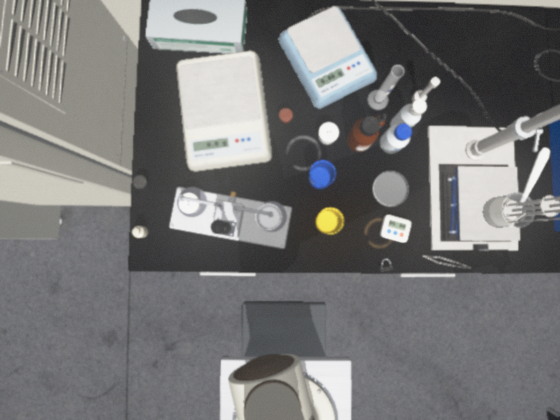

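The scene view shows the dryer tray from (195,300) to (330,265), with a white lidded jar at (217,297) and a clear beaker at (297,245). The blue cup at (300,192) and yellow cup at (341,213) are decoys. In the top view the dryer spans (170,188) to (292,245), the black knob is at about (222,227), and the nozzles are at (190,202) and (270,215). I'll confirm with one enlarged crop and measure the tray and knob.

```bash
cat > h.py <<'E'
import numpy as np,cv2,pickle
def ray(c,uv):
    p=cv2.undistortPoints(np.array([[uv]],float),c["mtx"],c["dist"])[0,0]
    R,t=c["view"][:3,:3],c["view"][:3,3]
    d=R.T@np.array([p[0],p[1],1]); return -R.T@t,d/np.linalg.norm(d)
def onz(c,uv,z):
    o,d=ray(c,uv); return o+d*(z-o[2])/d[2]
def tri(a,b):
    (o,d),(p,e)=a,b
    s=np.linalg.lstsq(np.stack([d,-e],1),p-o,rcond=None)[0]
    P,Q=o+s[0]*d,p+s[1]*e; return (P+Q)/2,np.linalg.norm(P-Q)
def proj(c,P):
    rv=cv2.Rodrigues(c["view"][:3,:3])[0]
    return cv2.projectPoints(np.array(P,float).reshape(-1,3),rv,c["view"][:3,3],c["mtx"],c["dist"])[0][:,0]
E
python3 - <<'E'
from h import *
T=pickle.load(open("top.pkl","rb"));S=pickle.load(open("scene.pkl","rb"))
t,s=T["color"],S["color"]
g=t[180:255,160:305].min(2); m=np.uint8(g>75)
m=cv2.morphologyEx(m,cv2.MORPH_CLOSE,np.ones((15,15)))
cs=max(cv2.findContours(m,0,1)[0],key=cv2.contourArea)
b=cv2.boxPoints(cv2.minAreaRect(cs))+[160,180]
for p in b: print(p,onz(T,p.tolist(),10).round(1))
def knob(c,x0,y0,x1,y1):
    k=np.uint8(c["color"][y0:y1,x0:x1].max(2)<75)
    for q in cv2.findContours(k,0,1)[0]:
        if cv2.contourArea(q)>8: print("dark",cv2.contourArea(q),np.array(cv2.minEnclosingCircle(q)[0])+[x0,y0],cv2.boundingRect(q))
knob(T,205,215,240,240); knob(S,240,225,295,300)
A=cv2.resize(t[175:260,155:305][:,:,::-1],None,fx=5,fy=5,interpolation=2)
B=cv2.resize(s[220:345,180:340][:,:,::-1],None,fx=5,fy=5,interpolation=2)
cv2.imwrite("pics/cT.png",A);cv2.imwrite("pics/cS.png",B[:600])
E
```

```text
[164.44058609 227.68257904] [468.5 300.7  10. ]
[178.99739456 167.63573742] [618.2 269.3  10. ]
[298.89073181 196.70078278] [548.1 -29.7  10. ]
[284.33392334 256.74762726] [400.6   4.9  10. ]
dark 16.0 [213.  237.5] (0, 21, 17, 4)
dark 56.5 [220.9375 225.5   ] (8, 6, 17, 11)
dark 23.0 [290. 296.] (46, 68, 9, 7)
dark 23.0 [269.  279.5] (25, 50, 7, 10)
dark 24.5 [242.  264.5] (0, 34, 6, 12)
dark 986.0 [263.5 238. ] (0, 0, 48, 33)
```

View pics/cT.png

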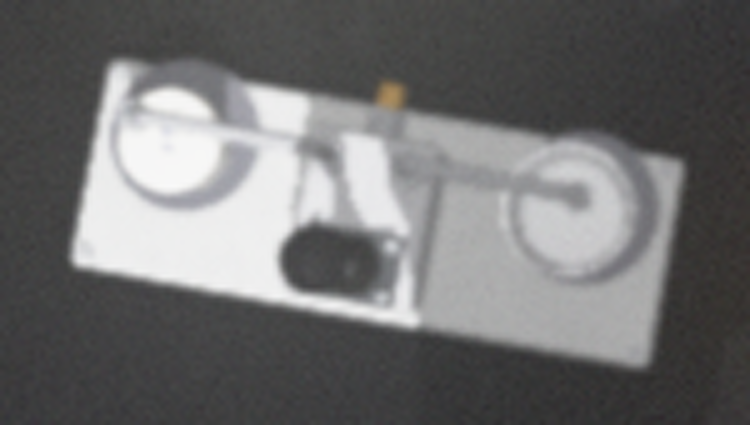

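View pics/cS.png

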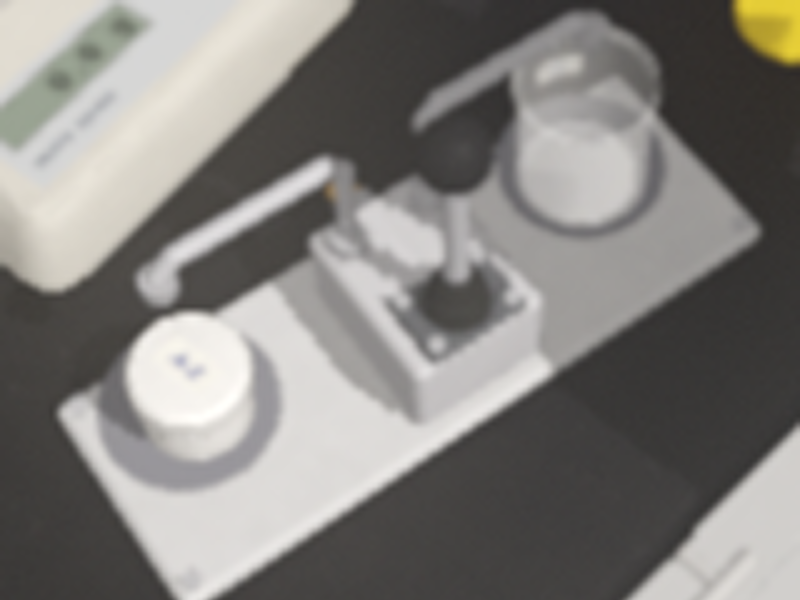

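The beaker is the clear, open one: crop (585,140), full scene picture (297,245), on the image-right side of the top view. It is unlike the blue (300,192) and yellow (341,213) cups, which are off the tray. The opaque lidded jar is on the left at (190,202). The knob is at the front (robot) side, so the beaker is on dryer −y. Next I'll get the dryer pose from the tray corners.

Run:
```python
from h import *
T=pickle.load(open("top.pkl","rb"));S=pickle.load(open("scene.pkl","rb"))
cr=np.array([[112,60],[685,158],[650,368],[72,265]])/5+[154.6,174.6]
W=np.array([onz(T,p.tolist(),10) for p in cr])  # back-left, back-right, front-right, front-left
print(W.round(1), [np.linalg.norm(W[i]-W[i-1]).round(1) for i in range(4)])
c=W.mean(0); v=(W[0]+W[3]-W[1]-W[2])[:2]; yw=np.arctan2(-v[0],v[1])
X=np.array([np.cos(yw),np.sin(yw)]);Y=np.array([-X[1],X[0]])
k=np.r_[c[:2]-28*X,165]
print("c",c,"yaw",yw,"knob",k,"proj T,S",proj(T,k),proj(S,k))
P,g=tri(ray(T,[217.6,226.4]),ray(S,[270.6,250.2]));print("tri",P,g)
for y in(100,-100): q=np.r_[c[:2]+y*Y,10]; print(y,proj(T,q),proj(S,q))
np.savez("d.npz",c=c,X=X,Y=Y,k=k)
from station import r
from scipy.spatial.transform import Rotation as R
# tool down, jaws along dryer x or y
for nm,j in(("jaws X",np.r_[X,0]),("jaws Y",np.r_[Y,0]),("-Y",-np.r_[Y,0]),("-X",-np.r_[X,0])):
    x=np.array([0,0,-1.]);M=np.stack([x,j,np.cross(x,j)],1);q=R.from_matrix(M).as_quat(scalar_first=True)
    for off in(70,0,-60):
        p=np.r_[k[:2]+off*Y,165+150]; s=r.inverse_kinematics(p,q); print(nm,off,None if s is None else s.round(2))
```

```text
[[570.5 272.7  10. ]
 [524.4 -11.9  10. ]
 [421.3   4.5  10. ]
 [468.8 289.4  10. ]] [np.float64(103.1), np.float64(288.3), np.float64(104.4), np.float64(288.8)]
c [496.2725956  138.66889656  10.        ] yaw -0.1628655286257514 knob [468.64312801 143.20899791 165.        ] proj T,S [[217.95150683 226.69731581]] [[270.36318762 250.02907292]]
tri [468.69083603 143.53075567 164.98281233] 1.3821305468574345
100 [[190.49022729 210.08703933]] [[222.72065189 307.92217297]]
-100 [[270.33145464 224.02717244]] [[301.07547484 258.26547002]]
jaws X 70 [ 0.42  0.01 -0.08  1.48  0.    2.15]
jaws X 0 [ 0.3  -0.07 -0.16  1.49  0.    2.03]
jaws X -60 [ 0.18 -0.13 -0.21  1.49  0.    1.91]
jaws Y 70 [ 0.42  0.01 -0.08  1.48  0.    0.58]
jaws Y 0 [ 0.3  -0.07 -0.16  1.49  0.    0.46]
jaws Y -60 [ 0.18 -0.13 -0.21  1.49  0.    0.34]
-Y 70 [ 0.42  0.01 -0.08  1.48  0.   -2.56]
-Y 0 [ 0.3  -0.07 -0.16  1.49  0.   -2.68]
-Y -60 [ 0.18 -0.13 -0.21  1.49  0.   -2.8 ]
-X 70 [ 0.42  0.01 -0.08  1.48  0.   -0.99]
-X 0 [ 0.3  -0.07 -0.16  1.49  0.   -1.11]
-X -60 [ 0.18 -0.13 -0.21  1.49  0.   -1.23]
```

Pose is good: sides measure 103–104 × 288–289 mm, the triangulated knob is within 0.4 mm of the prediction, and the beaker is on dryer −y. The plan is a closed gripper pushing from the knob's +y side. I'll retract first so the sweep stays clear of the tall glassware at the right.

Run:
```python
from h import *
from station import r
from scipy.spatial.transform import Rotation as R
d=np.load("d.npz");X,Y,k=d["X"],d["Y"],d["k"]
x=np.array([0,0,-1.]);j=np.r_[X,0];q=R.from_matrix(np.stack([x,j,np.cross(x,j)],1)).as_quat(scalar_first=True)
P=lambda y,z:np.r_[k[:2]+y*Y,z]
np.savez("q.npz",q=q)
s0=r.read_state()
a=r.inverse_kinematics([85,-338,440],s0["tcp_rot"]);print(a)
r.goto_joints(a); b=a.copy(); b[0]=.45; b[5]=2.18; r.goto_joints(b)
r.gripper_to(0)
r.movep(P(65,420),q); r.move_straight(P(65,315),rate=150)
s=r.read_state();print(s["t"],s["eef_pos"],s["force"],s["opening"])
for n in("scene","top"):
    c=r.capture(n); cv2.imwrite(f"pics/{n}2.png",c["color"][:,:,::-1])
c=r.capture("scene")["color"][:,:,::-1]
cv2.imwrite("pics/s2.png",cv2.resize(c[140:340,150:400],None,fx=3,fy=3))
```

```text
[-1.32442143e+00 -3.67492939e-01 -1.56705542e-01  1.78278603e+00
 -1.38951981e-05  1.57039926e+00]
5.4333 [479.11298662 207.37442471 316.42021975] [ 0.86368814  0.26806726 -0.6195531 ] 0.2895055199882461
```

View pics/s2.png

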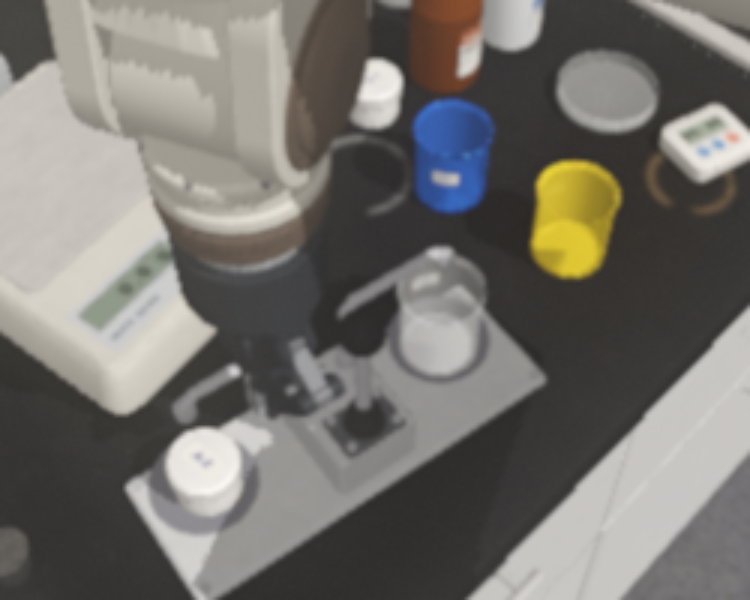

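The closed fingers, at crop (290,390), stand on the jar side of the still-upright knob at (362,333). The jar and beaker are undisturbed. Now I push to the stop, with a force limit.

Run:
```python
from h import *
from station import r
d=np.load("d.npz");X,Y,k=d["X"],d["Y"],d["k"]
P=lambda y,z:np.r_[k[:2]+y*Y,z]
yd=lambda s:((s["eef_pos"][:2]-k[:2])@Y).round(1)
h=r.move_straight(P(-12,315),rate=50,max_force=15); s=r.read_state(); print(h,s["t"],yd(s),s["force"]@np.r_[Y,0])
if not h:
    h=r.move_straight(P(-34,315),rate=20,max_force=11); s=r.read_state(); print(h,s["t"],yd(s),s["force"]@np.r_[Y,0])
r.dwell(.2); s=r.read_state(); print(s["t"],yd(s),s["force"]@np.r_[Y,0],s["force"])
t=k.copy(); t[:2]-=50*Y; t[2]=154
S=r.capture("scene"); print("expected knob",proj(S,t))
cv2.imwrite("pics/s3.png",cv2.resize(S["color"][180:340,180:380][:,:,::-1],None,fx=3.7,fy=3.7))
print("in crop",(proj(S,t)-[180,180])*3.7)
```

```text
False 7.275 -11.8 3.2150289598682735
True 7.9583 -23.7 4.917129458434049
8.1583 -23.6 4.387356899926656 [1.33333482 4.22709984 2.40367956]
expected knob [[292.71032517 239.92258123]]
in crop [[417.02820314 221.71355054]]
```

View pics/s3.png

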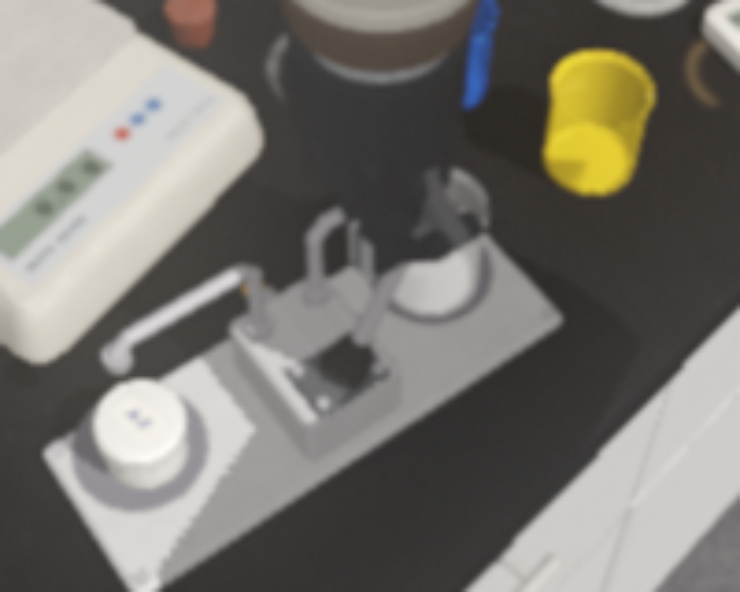

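The lever leans to the beaker side, with the knob near the expected crop position (417,222). The steady force is only 4.4 N, so it may be just short of the stop. I'll nudge until the force clearly rises above the spring's 5 N.

Run:
```python
from h import *
from station import r
d=np.load("d.npz");X,Y,k=d["X"],d["Y"],d["k"]
P=lambda y,z:np.r_[k[:2]+y*Y,z]
yd=lambda s:((s["eef_pos"][:2]-k[:2])@Y).round(2)
for y in np.arange(-24.5,-32,-.75):
    h=r.move_straight(P(y,315),rate=15,max_force=20); r.dwell(.1); s=r.read_state(); f=s["force"]@np.r_[Y,0]
    print(y,h,round(s["t"],2),yd(s),f.round(2))
    if f>12: break
S=r.capture("scene")
cv2.imwrite("pics/s4.png",cv2.resize(S["color"][180:340,180:380][:,:,::-1],None,fx=3.7,fy=3.7))
```

```text
-24.5 False 8.56 -23.99 9.44
-25.25 False 8.91 -24.36 13.81
```

The force rises steeply (4.4 → 9.4 → 13.8 N in under 1 mm), so the lever is hard on its stop. Now hold, release and retreat.

Run:
```python
from h import *
from station import r
d=np.load("d.npz");X,Y,k=d["X"],d["Y"],d["k"]
P=lambda y,z:np.r_[k[:2]+y*Y,z]
r.dwell(3.2); s=r.read_state(); print(s["t"],s["force"]@np.r_[Y,0])
r.move_straight(P(65,315),rate=90); s=r.read_state(); print(s["t"],s["force"])
r.move_straight(P(65,430),rate=150)
b=r.read_state()["joint_positions"].copy(); a=np.array([.45,-.367,-.157,1.783,0,2.18]); r.goto_joints(a)
a[0]=-.9; r.goto_joints(a)
r.dwell(.3); s=r.read_state(); print(s["t"])
S=r.capture("scene");T=r.capture("top")
print("expected knob crop S",(proj(S,k)-[180,220])*4,"T",(proj(T,k)-[155,175])*2.7)
A=cv2.resize(S["color"][200:345,180:350],None,fx=4,fy=4);B=cv2.resize(T["color"][175:260,155:305],None,fx=4,fy=4)
cv2.imwrite("pics/s5.png",A[:,:,::-1])
S0=pickle.load(open("scene.pkl","rb"));T0=pickle.load(open("top.pkl","rb"))
print("diff knob/beaker S",cv2.absdiff(S["color"],S0["color"])[225:285,250:325].max(),"T",cv2.absdiff(T["color"],T0["color"])[180:250,165:295].max())
```

```text
12.1583 13.145700439586326
13.3083 [ 0.37554031 -0.22013046 -0.09841381]
16.925
expected knob crop S [[361.45275048 120.11629168]] T [[169.96906844 139.58275269]]
diff knob/beaker S 75 T 82
```

View pics/s5.png

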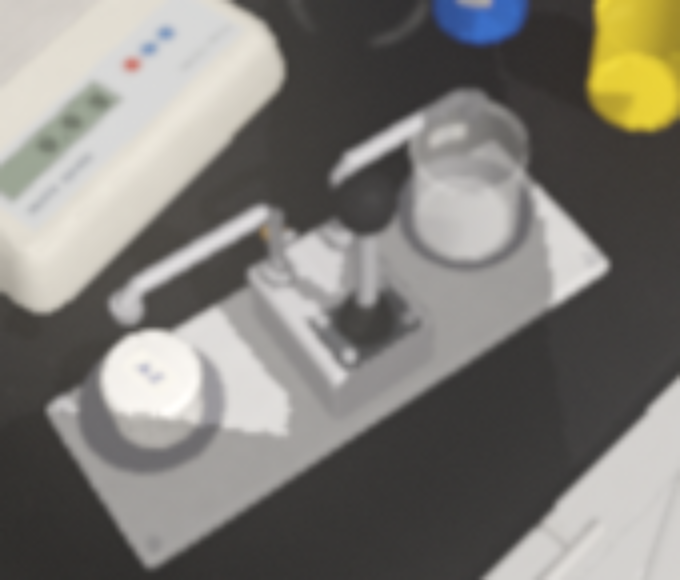

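The knob is back at crop (368,200), which is scene (272,250) against (271,250) before. The beaker is still at (297,245) and the jar at (217,297).

```bash
python3 -c "
from station import r
r.sign_off()"
```

```text
the job is handed in; nothing more can be done
```

I pushed the valve lever fully over to the beaker's side (dryer −y), held it there for just over 3 s, then let it spring back, and handed the job in.

- **Stop reached:** the first push ended with only 4.4 N steady, possibly just short of the stop. I nudged on until the force rose to 13.8 N within 1 mm. It still read 13.1 N at the end of the 3.2 s hold.
- **After release:** the last camera picture, at about 17 s with the arm clear, shows the knob back in the middle, within about 1 pixel of where it started. The beaker and jar are in their original places.
- **Check that told me nothing:** a pixel-by-pixel comparison with the first pictures showed differences of up to 75–82 grey levels. These are probably from the arm's shadow, which lies differently now, so I relied on reading positions by eye from the picture.

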